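Push the blue master tube into the leak tester's port

ROBOT

A 6-joint arm with a two-finger parallel gripper is mounted at the origin on a cart in front of the work surface, level with it; the furniture and walls round the work are solid. World frame = base frame: x ahead of the robot, y to its left, z up, the work surface at z = 0. Lengths are in m, angles in rad, forces in N, time in s.
With the tool pointing down it reaches from about 0.25 to 0.85 m from the base axis. Payload 12.5 kg.
Tool frame: the origin (TCP) lies midway between the tips of the shut fingers; the grasp point (between the pads) lies 19 mm behind it; z points along the fingers, y is the direction in which the jaws open and shut (so a half turn about z gives the same grasp; the last joint's range is limited). The gripper opens to 93 mm and grips with 3 to 60 N. Pads are 15 mm wide; open, the fingers measure 128 mm over their backs; the gripper's body (75 mm by 188 mm) begins 65 mm behind the grasp point.
Start: joints at [1.217, 0.351, 1.652, -0, 1.139, -0.085], TCP at [0.146, 0.53, 0.219] pointing down, gripper open.
Joint ranges: [-2.75, 2.75], [-0.79, 2.1], [0.01, 2.65], [-1.57, 4.71], [0.07, 3.14], [-2.87, 2.87]. Speed limits (rad/s): [2.22, 2.22, 2.79, 3.14, 3.14, 3.14].

INTERFACE

Orientations are given as a 3x3 rotation matrix whose columns are the frame's x, y, z axes.
In Python, from rig import env, eyes gives the robot as it stands. Calls block until the motion is done:
- env.move_ptp(position, orientation): joint-space move of the TCP to a pose.
- env.servo_line(position, orientation=None, max_speed=0.15, until_force=None): straight line of the TCP; orientation=None keeps the orientation; max_speed is the mean speed in m/s. With until_force (N) it stops when the force on the tool has changed by that much, and returns True; else False.
- env.goto_joints(angles): joint-space move.
- env.let_go() and env.close(): open the fingers fully, or close them until they stop; the grip force is fixed at half the most.
- env.sleep(seconds).
- env.inverse_kinematics(position, orientation): joint angles nearest the present ones, or None.
- eyes.get_image(name): name is "side" or "top" or "wrist"; returns the picture (384x512x3 uint8, red, green, blue); there is no depth.
- eyes.camera_params(name): a dict with "fx", "fy", "cx", "cy" (pixels), "distortion" ([k1, k2, p1, p2, k3] as OpenCV has them; the pictures are not rectified), "position" and "attitude" of the camera in the world. Camera axes: x right, y up, looking along -z (the intrinsics and any distortion apply to the point x, -y, -z); pixel columns grow to the right and rows downward; lengths in m; the calibration is good to about 2 mm. A picture is of the moment at which its call begins: read the wrist's pose just before it. camera_params takes no time and is no camera call; for the wrist camera it gives the pose at the moment of the call.
A pose or a line that the arm cannot do raises env.IKError and nothing moves.
- env.job_done(): hands the job in, once; it reports no verdict.
Readings, each from a call of its own:
- env.read_clock(): time.
- env.read_q(): joint angles.
- env.read_qd(): joint speeds.
- env.read_joint_torque(): joint torques, N m.
- env.read_tool_pos(): TCP position.
- env.read_tool_rot(): TCP orientation.
- env.read_force(): force on the tool from outside, world axes, zero at the start.
- env.read_wrist_torque(): the same for the moment, N m.
- env.read_gripper_width(): finger opening in m.
Only numpy, scipy, OpenCV 4.12 (cv2) and the standard library are available. Lean on these libraries where they do the work, as an engineer would, in place of code of your own. Each camera call takes 0.05 s, during which the arm holds its last target.

TASK

The leak tester is checked with its master tube before the shift. Take the blue tube with the brass cap out of the grey rack and push it, cap up, into the port with the blue bell-mouth, past the resistance of the seal until it bottoms, then let go of it. Leave the yellow tube where it stands in the rack.

Things in the scene. Friction and masses are not known exactly. Their poses are not given: they have to be found in the camera images.
- blue_tube_centre (a point): Blue rigid tube, 150 mm long, 22 mm diameter, 80 g, foot chamfered to 15 mm over its lowest 6 mm, 23 mm brass cap on the top 8 mm, white line round it 65 mm above the foot. Point: its centre, 75 mm above the foot; z points to the cap. Starts upright, cap up, in one of the grey rack's two holes; its foot is 40 mm below the rack's top, so 110 mm stand out.
- blue_port_mouth (a point): Push-fit port with a blue bell-mouth, fixed upright, 85 mm high. Point: centre of the rim. Funnel about 60 mm wide, narrowing in 25 mm to a 30 mm bore; hard bottom 65 mm below the rim. The tube's foot meets the seal 45 mm below the rim; a push of about 7 N then drives it the last 20 mm; no spring-back. Bottomed, the tube's centre is 10 mm above the rim, its white line level with the rim.
- yellow_tube_centre (a point): Yellow tube, same size as the blue one, to be left alone. Point: its centre, 75 mm above its foot. It stands in the other hole of the grey fixed rack (70 x 170 x 48 mm high; holes 26 mm wide, 40 mm deep, 100 mm apart, along the rack's long side). Which tube is in which hole varies. Its top is 158 mm above the bench: carry the other clear over or past it.
- yellow_port_mouth (a point): Port like the blue one but with a yellow bell-mouth, not to be used. Point: centre of its rim, 85 mm above the bench. Each port stands on a dark 80 x 80 mm plate with a brass outlet on one side, reaching 54 mm from the axis. The two ports swap places at random.

How it is judged:
On the way:
1. the blue tube has been lifted clear of the rack (height (world z) of blue_tube_centre above 0.13 m), for 0.1 s.
At the end, for the whole second after the job is handed in: The blue tube stands cap up in the port with the blue bell-mouth, upright within 10 degrees, its centre within 10 mm of the port's axis and no more than 15 mm above the rim (bottomed within 5 mm); the yellow tube is within 20 mm of where it stood (horizontal distance between blue_tube_centre and blue_port_mouth below 0.01 m and z of blue_tube_centre in the frame of blue_port_mouth below 0.015 m and angle between blue_tube_centre's own z axis and vertical below 0.175 rad and distance of yellow_tube_centre from where it was at the start of the episode below 0.02 m); the robot touches nothing.
It fails at once if the yellow tube is taken or knocked out of its place (moved more than 30 mm) (distance of yellow_tube_centre from where it was at the start of the episode above 0.03 m).
It also fails if it takes over 48 s, if anything falls off the work surface, if the arm or the gripper's body presses on something with over 40 N, if the wrist force passes 120 N, or if a joint passes its speed limit or range.

## Working session

There is one attempt and no reset: what is moved stays moved. The work goes in short steps, each a Python script; the robot and the scene stay as the last script left them, time stands still between calls to the robot, and variables do not carry over. Pictures are saved under pics/ and viewed, and the job is handed in when it is done.

```bash
ls; mkdir -p pics; python3 - <<'E'
from rig import env, eyes
import cv2
for n in ["side","top","wrist"]:
    im=eyes.get_image(n); cv2.imwrite(f"pics/{n}0.png",im[:,:,::-1])
    p=eyes.camera_params(n); print(n,{k:(v.round(4).tolist() if hasattr(v,'round') and not isinstance(v,float) else v) for k,v in p.items()})
print(env.read_clock(),env.read_tool_pos(),env.read_gripper_width())
E
```

```text
pics
side {'fx': 362.776319907039, 'fy': 362.776319907039, 'cx': 254.49512283865593, 'cy': 192.611875199464, 'distortion': [-0.1083, 0.0, 0.0, 0.0, 0.0], 'position': [0.4185, 0.7332, 0.5312], 'attitude': [[-0.9901, 0.0755, -0.1183], [-0.14, -0.4746, 0.869], [0.0094, 0.8769, 0.4805]]}
top {'fx': 494.1585013576399, 'fy': 494.1585013576399, 'cx': 264.2660242600439, 'cy': 190.76927410000746, 'distortion': [-0.1584, 0.0, 0.0, 0.0, 0.0], 'position': [0.4454, 0.0055, 1.3553], 'attitude': [[-0.0243, 0.9975, -0.0656], [-0.9996, -0.025, -0.0089], [-0.0106, 0.0654, 0.9978]]}
wrist {'fx': 295.8574332254432, 'fy': 295.8574332254432, 'cx': 258.2711463323413, 'cy': 190.30445740948548, 'distortion': [-0.0558, 0.0, 0.0, 0.0, 0.0], 'position': [0.074, 0.5502, 0.3856], 'attitude': [[0.2665, -0.9272, -0.2633], [0.9638, 0.2564, 0.0728], [-0.0, -0.2732, 0.962]]}
0.15 [0.145958   0.53002    0.21822268] 0.0933116434922099
```

View pics/top0.png

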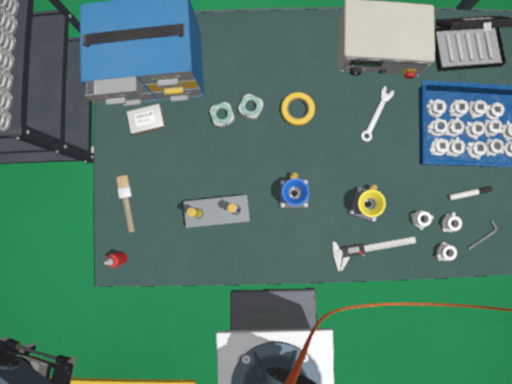

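View pics/side0.png

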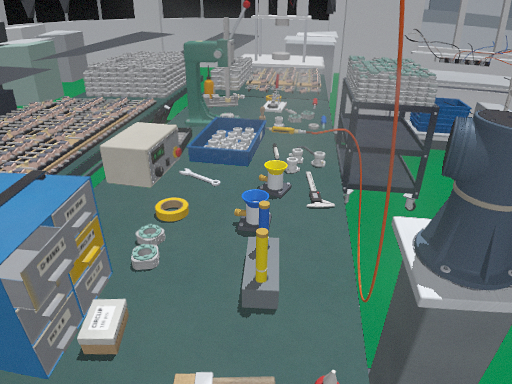

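View pics/wrist0.png

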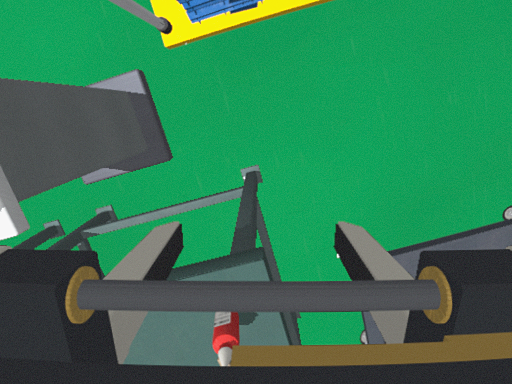

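The top view shows the rack with caps at about (194,212), yellow, and (233,208), blue. The blue port is near (294,192) and the yellow port near (371,203). I'll enlarge it to get better pixel positions.

```bash
python3 - <<'E'
import cv2
im=cv2.imread("pics/top0.png")
c=cv2.resize(im[165:245,175:325],None,fx=5,fy=5,interpolation=cv2.INTER_CUBIC); cv2.imwrite("pics/z1.png",c)
im=cv2.imread("pics/side0.png")
c=cv2.resize(im[155:315,220:330],None,fx=3.7,fy=3.7,interpolation=cv2.INTER_CUBIC); cv2.imwrite("pics/z2.png",c)
E
```

```text
(no output)
```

View pics/z1.png

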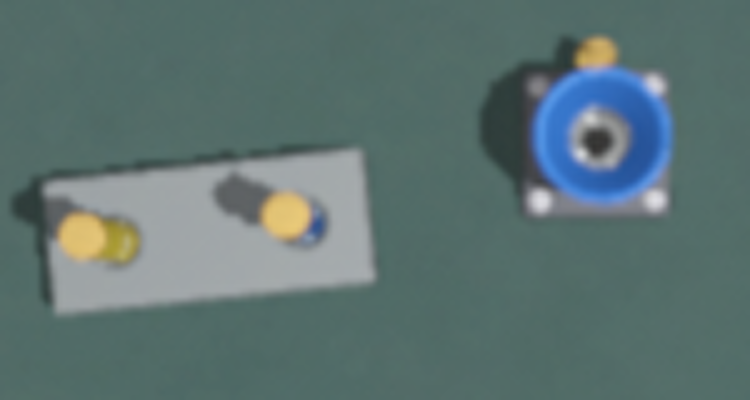

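View pics/z2.png

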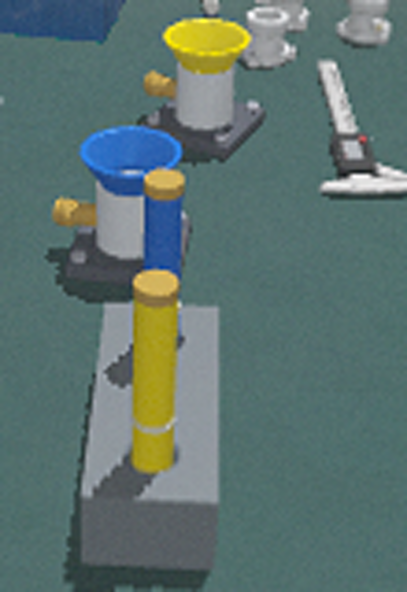

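The zoomed crops show the blue cap at zoom pixel (286,216), the yellow cap at (82,237) and the blue rim centre at (602,135). In the side view the blue cap top is at (165,180) and the blue rim at (131,154).

```bash
cat > h.py <<'E'
import numpy as np, cv2
from rig import env, eyes
def ray(p,uv):
    K=np.array([[p['fx'],0,p['cx']],[0,p['fy'],p['cy']],[0,0,1]])
    n=cv2.undistortPoints(np.array([[uv]],float),K,np.array(p['distortion'],float))[0,0]
    return np.array(p['position']), np.array(p['attitude'])@np.array([n[0],-n[1],-1])
def at_z(p,uv,z):
    o,d=ray(p,uv); return o+d*(z-o[2])/d[2]
def proj(p,X):
    c=np.array(p['attitude']).T@(np.array(X)-np.array(p['position']))
    K=np.array([[p['fx'],0,p['cx']],[0,p['fy'],p['cy']],[0,0,1]])
    return cv2.projectPoints(np.array([[c[0],-c[1],-c[2]]]),np.zeros(3),np.zeros(3),K,np.array(p['distortion'],float))[0].ravel()
E
python3 - <<'E'
from h import *
t=eyes.camera_params("top"); s=eyes.camera_params("side")
zt=lambda u,v:((u+.5)/5-.5+175,(v+.5)/5-.5+165)
zs=lambda u,v:((u+.5)/3.7-.5+220,(v+.5)/3.7-.5+155)
print("bluecap",at_z(t,zt(286,216),.158),at_z(s,zs(165,180),.158))
print("yelcap",at_z(t,zt(82,237),.158),at_z(s,zs(155,282),.158))
print("port",at_z(t,zt(602,135),.085),at_z(s,zs(131,154),.085))
print("portcheck bore",at_z(t,zt(599,138),.02))
for c in [(42,182),(361,150),(375,280),(55,312)]: print("rack",at_z(t,zt(*c),.048))
E
```

```text
bluecap [0.48477598 0.09601625 0.158     ] [0.48453469 0.09998491 0.158     ]
yelcap [0.47688776 0.19582473 0.158     ] [0.47788545 0.19806126 0.158     ]
port [ 0.52488698 -0.06219038  0.085     ] [ 0.52435612 -0.05497248  0.085     ]
portcheck bore [ 0.52736551 -0.0639839   0.02      ]
rack [0.50955279 0.23433871 0.048     ]
rack [0.52242654 0.0637822  0.048     ]
rack [0.45340838 0.05791762 0.048     ]
rack [0.4402599  0.22846904 0.048     ]
```

Cross-checks: the caps come out 100 mm apart, which is correct, and the rack is about 171 mm long and 70 mm wide, also correct. The blue port's y differs by 7 mm between the two cameras, so I'll refine it with the wrist camera. First I'll move above the blue tube with the jaws across the rack and look.

```bash
cat >> h.py <<'E'
def Ry(ydir):
    z=np.array([0,0,-1.]); y=np.array([ydir[0],ydir[1],0.]); y/=np.linalg.norm(y)
    return np.column_stack([np.cross(y,z),y,z])
E
python3 - <<'E'
from h import *
print(env.read_tool_rot().round(3))
p=np.array([.4847,.0975,.235])
for s in (1,-1):
    R=Ry([s*.997,s*.075]); print(s,R.round(2).tolist(),env.inverse_kinematics(p,R))
    R=Ry([s*.997,s*.075]); print(s,env.inverse_kinematics([.525,-.06,.25],R))
E
```

```text
[[-0.964  0.266 -0.   ]
 [ 0.266  0.964 -0.001]
 [ 0.    -0.001 -1.   ]]
1 [[-0.08, 1.0, 0.0], [1.0, 0.08, 0.0], [0.0, 0.0, -1.0]] [ 1.04315345e-01  2.31460160e-01  1.77182358e+00 -4.44089210e-16
  1.13830891e+00  2.92310868e-02]
1 [-2.01904586e-01  2.79737316e-01  1.66931010e+00 -4.44089210e-16
  1.19254524e+00 -2.76988845e-01]
-1 [[0.08, -1.0, 0.0], [-1.0, -0.08, 0.0], [0.0, 0.0, -1.0]] None
-1 [-2.01904586e-01  2.79737316e-01  1.66931010e+00 -4.44089210e-16
  1.19254524e+00  2.86460381e+00]
```

```bash
python3 - <<'E'
from h import *
R=Ry([.997,.075])
env.move_ptp([.50,-.03,.32],R)
p=eyes.camera_params("wrist"); im=eyes.get_image("wrist")
import pickle; pickle.dump(p,open("w1.pkl","wb"))
cv2.imwrite("pics/w1.png",im[:,:,::-1])
print(env.read_clock(),env.read_tool_pos())
print("pred cap",proj(p,[.4847,.0975,.158]),"port",proj(p,[.525,-.062,.085]),proj(p,[.525,-.055,.085]))
E
```

```text
2.5833 [ 0.50001051 -0.02938208  0.31989494]
pred cap [251.61202234  55.40531963] port [273.34091944 187.80625518] [273.7839415  183.00746368]
```

View pics/w1.png

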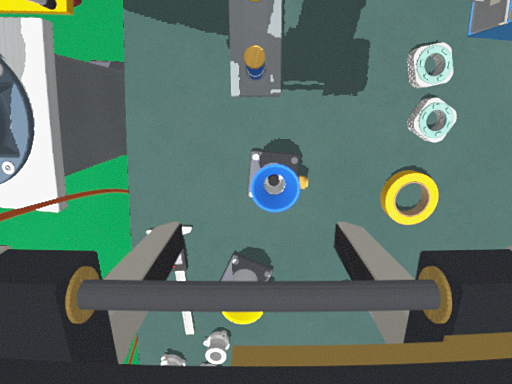

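The wrist view shows the blue cap at about (254,56) and the blue rim centred at about (275,187). I'll fit both by colour.

```bash
python3 - <<'E'
from h import *
import pickle
def ell(bgr,roi,lo,hi,name):
    x0,y0,x1,y1=roi; h=cv2.cvtColor(bgr[y0:y1,x0:x1],cv2.COLOR_BGR2HSV)
    m=cv2.inRange(h,lo,hi); cs,_=cv2.findContours(m,cv2.RETR_EXTERNAL,cv2.CHAIN_APPROX_NONE)
    c=max(cs,key=cv2.contourArea); (cx,cy),ax,_=cv2.fitEllipse(cv2.convexHull(c)); print(name,(cx+x0,cy+y0),ax); return cx+x0,cy+y0
w=cv2.imread("pics/w1.png"); t=cv2.imread("pics/top0.png"); s=cv2.imread("pics/side0.png")
B=((100,120,60),(125,255,255)); C=((8,80,120),(24,255,255))
p=pickle.load(open("w1.pkl","rb"));tp=eyes.camera_params("top")
print("port w",at_z(p,ell(w,(240,155,310,220),*B,"pw"),.085))
print("port t",at_z(tp,ell(t,(275,170,315,215),*B,"pt"),.085))
print("cap w",at_z(p,ell(w,(238,40,275,72),*C,"cw"),.158))
print("cap t",at_z(tp,ell(t,(222,200,246,218),*C,"ct"),.158))
E
```

```text
pw (275.1524314880371, 187.7351837158203) (48.53227996826172, 50.365596771240234)
port w [ 0.52753783 -0.0617052   0.085     ]
pt (294.770227432251, 191.3657989501953) (26.9541072845459, 28.170434951782227)
port t [ 0.52550607 -0.06161546  0.085     ]
cw (254.19245147705078, 56.33522987365723) (21.213163375854492, 23.362716674804688)
cap w [0.48742945 0.09679372 0.158     ]
ct (231.56551933288574, 207.66431713104248) (8.671195030212402, 9.599507331848145)
cap t [0.48511888 0.09657946 0.158     ]
```

Wrist and top now agree within about 2 mm: the port is at (0.5268,-0.0617) and the tube at (0.4865,0.0967). Next I'll grasp.

```bash
python3 - <<'E'
from h import *
R=Ry([.997,.075])
env.move_ptp([.4865,.0967,.24],R)
env.servo_line([.4865,.0967,.104],max_speed=.1)
print(env.read_tool_pos(),env.read_force())
env.close(); print("w",env.read_gripper_width(),env.read_force())
env.servo_line([.4865,.0967,.20],max_speed=.1)
print(env.read_tool_pos(),env.read_force(),env.read_gripper_width(),env.read_clock())
for n in ["side","wrist"]: cv2.imwrite(f"pics/{n}2.png",eyes.get_image(n)[:,:,::-1])
a=cv2.imread("pics/side2.png")[120:320,180:380]; b=cv2.imread("pics/wrist2.png")
cv2.imwrite("pics/c2.png",np.hstack([cv2.resize(a,(384,384),interpolation=cv2.INTER_CUBIC),b[:,50:450]]))
E
```

```text
[0.48681648 0.09673334 0.10448781] [ 0.6822007  -0.91255352  0.28144975]
w 0.022158004645495336 [-0.32976505  0.50753143 -0.25674357]
[0.48618093 0.09666103 0.19942276] [-1.14426879  0.46802772 -0.64305169] 0.021658209390545385 6.9667
```

View pics/c2.png

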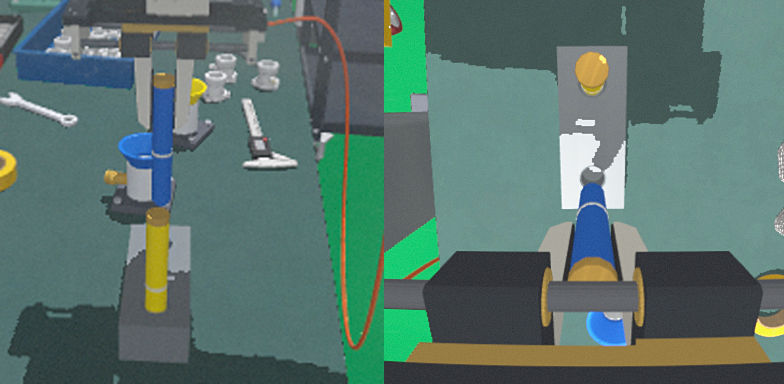

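The tube is held and clear of the rack, and it looks upright. The yellow tube hasn't moved. I'll move over the blue port and check the foot's alignment.

```bash
python3 - <<'E'
from h import *
R=Ry([.997,.075])
env.servo_line([.4865,.0967,.23],max_speed=.1)
env.servo_line([.5268,-.0617,.225],R,max_speed=.12)
env.sleep(.3)
T=env.read_tool_pos(); print(T,env.read_force(),env.read_gripper_width(),env.read_clock())
o=[]
for n in ["side","wrist"]:
    p=eyes.camera_params(n); im=eyes.get_image(n)[:,:,::-1].copy()
    cv2.imwrite(f"pics/{n}3.png",im)
    for q in (T+[0,0,-.096],T+[0,0,-.031],T+[0,0,.054],[.5268,-.0617,.085]): print(n,proj(p,q).round(1))
a=cv2.imread("pics/side3.png")[130:260,195:325]; b=cv2.imread("pics/wrist3.png")
cv2.imwrite("pics/c3.png",np.hstack([cv2.resize(a,(384,384),interpolation=cv2.INTER_CUBIC),b[:,50:450]]))
E
```

```text
[ 0.52677838 -0.06151693  0.22503159] [-0.63033279 -0.45858183 -1.71090885] 0.0217675712883108 9.3333
side [254.6 179.4]
side [254.9 155. ]
side [255.2 120.6]
side [254.5 194.9]
wrist [257.1 191.5]
wrist [256.8 216.5]
wrist [256.1 285.3]
wrist [257.2 180.3]
```

View pics/c3.png

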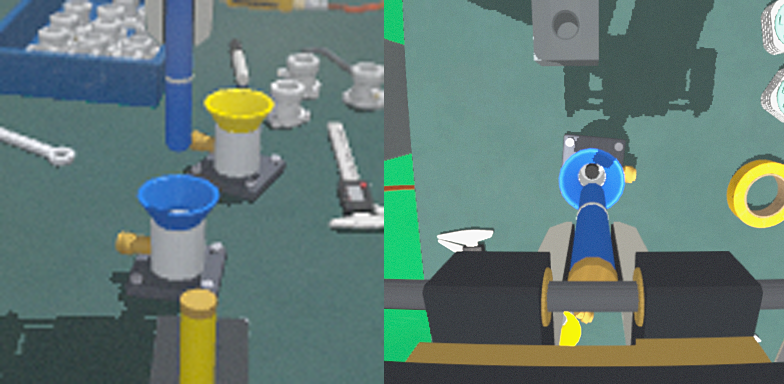

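The foot and white line sit within about 1–2 px of the prediction in the side view and over the funnel in the wrist view. I'll descend with a guard, then push.

```bash
python3 - <<'E'
from h import *
x,y=.5268,-.0617
r=env.servo_line([x,y,.142],max_speed=.05,until_force=5)
print(r,env.read_tool_pos(),env.read_force(),env.read_wrist_torque(),env.read_clock())
if not r:
    r=env.servo_line([x,y,.108],max_speed=.025,until_force=18)
    print(r,env.read_tool_pos(),env.read_force(),env.read_gripper_width(),env.read_clock())
cv2.imwrite("pics/side4.png",eyes.get_image("side")[:,:,::-1])
cv2.imwrite("pics/wrist4.png",eyes.get_image("wrist")[:,:,::-1])
a=cv2.imread("pics/side4.png")[130:260,195:325]; b=cv2.imread("pics/wrist4.png")
cv2.imwrite("pics/c4.png",np.hstack([cv2.resize(a,(384,384),interpolation=cv2.INTER_CUBIC),b[:,50:450]]))
E
```

```text
False [ 0.52692545 -0.06172246  0.14224412] [ 0.31497201  0.20707159 -0.13306822] [-0.08239265  0.03015373  0.00353945] 11.2417
True [ 0.52709815 -0.06183438  0.11563059] [-0.58896589  1.05508193  5.05290516] 0.022123624053529932 12.2417
```

View pics/c4.png

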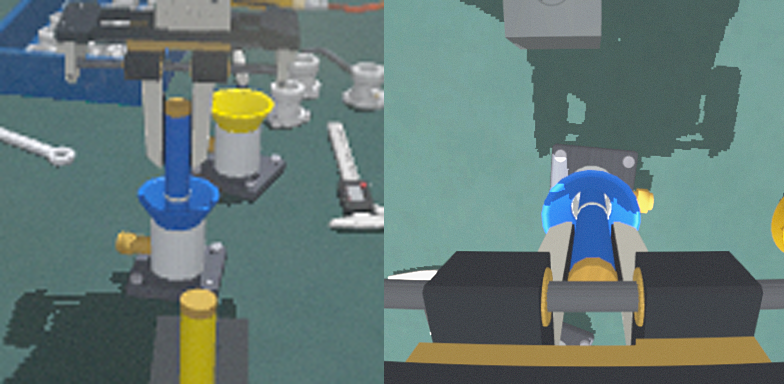

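It stopped at TCP z 0.1156 (0.116 expected when bottomed), and the white line looks level with the rim. I'll push again to confirm it's bottomed, then release.

```bash
python3 - <<'E'
from h import *
x,y=.527,-.0618
r=env.servo_line([x,y,.108],max_speed=.02,until_force=25)
print(r,env.read_tool_pos(),env.read_force())
env.let_go(); print(env.read_gripper_width())
env.servo_line([x,y,.26],max_speed=.1); 
env.servo_line([x,y-.02,.32],max_speed=.1); env.sleep(.3)
print(env.read_clock(),env.read_force())
for n in ["side","wrist","top"]: cv2.imwrite(f"pics/{n}5.png",eyes.get_image(n)[:,:,::-1])
p=eyes.camera_params("side")
print("side pred top",proj(p,[.527,-.0618,.170]),"line",proj(p,[.527,-.0618,.085]))
p=eyes.camera_params("wrist"); print("wrist pred cap",proj(p,[.527,-.0618,.170]),"rim",proj(p,[.527,-.0618,.085]))
a=cv2.imread("pics/side5.png")[130:260,195:325]; b=cv2.imread("pics/wrist5.png")
cv2.imwrite("pics/c5.png",np.hstack([cv2.resize(a,(384,384),interpolation=cv2.INTER_CUBIC),b[:,50:450]]))
cv2.imwrite("pics/t5.png",cv2.resize(cv2.imread("pics/top5.png")[165:245,175:325],None,fx=5,fy=5))
E
```

```text
True [ 0.52762676 -0.06208405  0.1154381 ] [-2.81047284  0.1150702   7.68551823]
0.09266591932564344
16.4667 [-0.33684924 -0.72016827 -0.14813351]
side pred top [254.7061631 164.1715131] line [254.38019784 194.87268762]
wrist pred cap [258.38194803 160.04853892] rim [258.20362886 149.18595521]
```

View pics/c5.png

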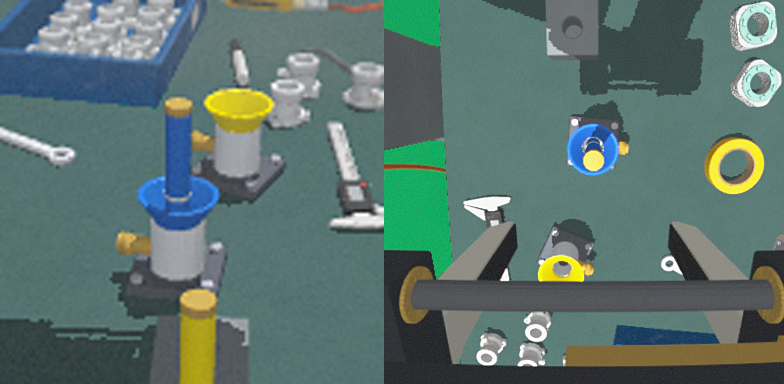

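The tube stands upright and free in the blue port. Its cap is at side pixel (255.6,164) against (254.7,164.2) predicted for bottomed, and at wrist pixel (259,159) against (258.4,160). Handing in.

```bash
python3 -c "
from rig import env
print(env.job_done(),env.read_clock())"
```

```text
the job is handed in; nothing more can be done
the job is handed in; nothing more can be done
```

The blue tube is in the port with the blue bell-mouth, cap up and bottomed. I let go of it, backed the gripper well clear and handed the job in at about 16.5 s. The interface gives no verdict, so these are my own checks.

- **Bottomed:** the push stopped at TCP z 0.1156 m, against 0.116 m expected. A second, harder push moved it only 0.2 mm further.
- **Position after release:** the cap was within about 1 pixel of where a bottomed, upright tube should appear in both the side and wrist pictures. The white line was level with the rim.
- **Yellow tube:** it still stood in its hole in the last side picture, and nothing came near it. I did not measure its position again at the end.
- **One disagreement:** my first side-view reading of the port was 7 mm off in y from the top view. I used the wrist and top views instead, which agreed within about 2 mm, and the tube went in without touching anything before the seal.

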